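# Lower a ratchet-propped slide board to its second notch

### The arm

A 6-joint arm with a two-finger parallel gripper is mounted at the origin on the work surface. World frame = base frame: x ahead of the robot, y to its left, z up, the work surface at z = 0. Lengths are in m, angles in rad, forces in N, time in s.
With the tool pointing down it reaches from about 0.35 to 0.875 m from the base axis. Payload 15.5 kg.
Tool frame: the origin (TCP) lies at the very end of the fingers, on their centre line; the grasp point (between the pads) lies env.grasp_offset behind it (env.grasp_offset is the distance from the TCP to the grasp point, in m); z points along the fingers, y is the line along which they close (so a half turn about z gives the same grasp; the last joint's range is limited). The gripper opens to 85 mm and grips with 20 to 120 N. Pads are 22 mm wide; open, the fingers measure 114 mm over their backs; the gripper's body (76 mm by 85 mm) begins 54 mm behind the grasp point. The pads swing forward as they close: fully open they stand 13 mm farther back than shut.
Start: joints at [1.181, 0.494, 1.345, -0, 1.302, -0.096], TCP at [0.182, 0.598, 0.231] pointing down, gripper open.
Joint ranges: [-2.91, 2.91], [-0.82, 2.16], [0.22, 2.67], [-1.22, 4.37], [0.12, 2.79], [-3.08, 3.08]. Speed limits (rad/s): [1.89, 1.89, 2.57, 3.01, 3.01, 3.01].

### API

Orientations are given as a rotation vector (axis times angle).
In Python, from bench import env, imaging, models gives the robot as it stands. The module is installed in compiled form; this text tells all that it offers.
- The arm moves only by the shell command python3 -m inch 'ROWS' [FORCE]. ROWS is JSON, a list of rows, each a list of 7 numbers: the shift along the world's x, y, z in mm, then the turn, a rotation vector about the world's x, y, z in degrees, then the gripper's target within -1 to 1 (shut at 1, half-way at 0, fully open at -1). In form: [[dx, dy, dz, rx, ry, rz, jaw], ...]. A call has 1 to 5 rows; each row shifts and turns the commanded pose from where the row before left it; what a row does not reach is not made up. A row lasts 1/12 s, in which the tool goes at most 41.7 mm and 7.16 degrees, less where a joint would pass 70% of its speed; a pose out of reach is approached as far as the arm can. A call is refused whole if a number of a shift passes 41.7 or a number of a turn 7.16, either way. A call with a gripper value outside its range is refused whole. The fingers move at their own pace and stop on an object; FORCE is the grip in N (left out, the last holds). Time passes only in rows, so rows that do not move let the fingers close. It gives the time, the measured TCP pose, the force, the opening and the grip force at its end, in the units of the state.
- env.get_obs(): the state, without advancing time (a new reading comes with each control period).
- imaging.get_image(name): name is "scene" or "top" or "wrist"; returns the picture (480x640x3 uint8, blue, green, red); there is no depth.
- imaging.camera_model(name): a dict with "vfov" (degrees; the focal length in pixels is half the picture's height over the tangent of half this angle, whatever the lens; pixels are square), "cx", "cy" (the principal point, pixels), "view" (4x4, takes a point from world to camera coordinates). Camera axes: x right, y down, z forward; pixel columns grow to the right and rows downward; lengths in m; the calibration is good to about 2 mm. A picture is of the moment at which its call begins: read the wrist's pose just before it. camera_model takes no time and is no camera call; for the wrist camera it gives the pose at the moment of the call.
- env.sign_off(): hands the job in; it is judged then, once.
Trained networks look in the newest picture that a camera, given by its name, has taken for a name from the list of things; names that differ only in an ending like _2 or _b are one class to them, and where a whole thing is asked for, a point or a joint stands for the part that bears it (a point fixed in the world has none). Each returns a list of dicts, best first, with "p" (0 to 1); they miss things now and then, are a little off and sometimes report something else, mostly with a low value. They report only what shows in the picture. A call takes as long as a camera call.
- models.regions_of(camera, thing): "mask" (480x640 bool, what is visible of it).
- models.place_of(camera, thing): "centre" ([x, y, z] in m, in world coordinates, good to about 4 mm: a listed point, or the origin of a listed thing).
The state is a dict: "clock": time; "joints": joint angles; "qd": joint speeds; "joint_torque": joint torques, N m; "tcp_pos": TCP position; "tcp_rot": TCP orientation; "wrist_force": force on the tool from outside, world axes, zero at the start; "wrist_torque": the same for the moment, N m; "opening": finger opening in m; "gripper_force": force on a finger pad.
Only numpy, scipy, OpenCV 4.12 (cv2) and the standard library are available. Lean on these libraries where they do the work, as an engineer would, in place of code of your own. Each camera call takes 0.05 s, during which the arm holds its last target. There are 200 camera calls.

### The job

The tilting slide board is propped too steep for the slide tray; bring it down to its second notch from the bottom and leave it propped there, its weight on the pawl. Its ratchet only lets it go up, so raise it by the red handle past its top notch and press it firmly, but without forcing it, against the rubber buffer so that the pawl throws over, lower it all the way flat so that the pawl re-arms, then raise it to the second notch and let go. Never force the board up or down, keep it in hand so that it never drops, and do not disturb the tray, bottle and carton around it.

Things in the scene. Friction and masses are not known exactly. Their poses are not given: they have to be found in the camera images.
- hinge (a point): Middle of the tilting board's hinge line, 90 mm above the bench. Frame: x points level towards the far (handle) side, y along the hinge, z up. The stand is a low aluminium frame fixed to the bench, from 30 mm before the hinge to 245 mm beyond it and 300 mm wide in y; two rubber-topped rests at its far end carry the board when flat.
- handle (a point): Centre of the board's red bow handle: a round bar 12 mm thick, 120 mm long, parallel to the hinge, 270 mm from the hinge in the board's mid-plane, 45 mm beyond the board's far edge (39 mm gap between them). It swings on a circle about the hinge and is level with it when flat. Board, handle and quadrant weigh 0.65 to 0.95 kg together: about 2 to 5 N to lift at the handle.
- board (a joint): Tilt of the board in rad (a grey-topped brown panel 235 x 320 x 12 mm with a low ledge along its hinge edge): 0 flat on its rests, growing as the handle rises. At the start it stands in its third or fourth notch (27 to 42 degrees). Its hinge is stiff to turn by under 1 N at the handle.
- quadrant (a point): Hub, on the hinge line, of the steel toothed quadrant (90 mm radius) on the board's right (-y) side. Five notches, 9 degrees of tilt apart, the first at about 12, the second at about 21 degrees; as the pawl block is bolted through slots, the notches of a stand all lie up to 2.5 degrees higher or lower. The board rises freely but falls back only to the last notch passed.
- pawl_bracket (a point): Top of the fixed grey bracket beside the quadrant; it carries the blue block with the yellow spring-thrown pawl and rubber buffer. The buffer, set separately, is met somewhere from 51 to 61 degrees; 4 to 10 N more at the handle (springy, 3 to 5 N per mm) throws the pawl over, 20 N forces it. The board then lowers freely. Near flat it pushes the pawl back: surely re-armed only when right down.
- slide_tray: Black slide tray with eight slides, 200 x 105 x 20 mm, on the bench left of the stand; origin under its centre. Leave alone.
- dropper: White dropper bottle, 34 mm across, 75 mm tall and more with its cap, beyond the board's far left corner; origin under its centre. Leave alone.
- carton: White, orange and blue reagent carton 55 x 55 x 75 mm, beyond the board's far right corner; origin under its centre. Leave alone.

How it is judged:
By the outcome, as a careful person would: the job done as asked, in the order asked, and still so for the second after the job is handed in, with the robot touching nothing.
It also fails if it takes over 72 s, if anything falls off the work surface, if the arm or the gripper's body presses on something with over 40 N, if the wrist force passes 120 N, or if a joint passes its speed limit or range.

## Working session

There is one attempt and no reset: what is moved stays moved. The work goes in short steps, Python scripts to look and compute and a shell command to move; the robot and the scene stay as the last step left them, time stands still between calls to the robot, and variables do not carry over. Pictures are saved under pics/ and viewed, at most 10 in all, crops included, and the job is handed in when it is done.

```bash
mkdir -p pics; python3 - <<'E'
from bench import env, imaging, models
import cv2, numpy as np
for c in ["scene","top"]:
    cv2.imwrite(f"pics/{c}0.png", imaging.get_image(c))
    for t in ["hinge","handle","quadrant","pawl_bracket","slide_tray","dropper","carton"]:
        r=models.place_of(c,t)
        print(c,t,[(np.round(d["centre"],3).tolist(),round(d["p"],2)) for d in r[:2]])
o=env.get_obs(); print(o["clock"],o["tcp_pos"],o["tcp_rot"],o["opening"],env.grasp_offset)
E
```

```text
scene hinge [([0.386, -0.092, 0.089], 0.82)]
scene handle [([0.614, -0.071, 0.226], 0.67)]
scene quadrant [([0.398, -0.264, 0.089], 0.81)]
scene pawl_bracket [([0.542, -0.277, 0.078], 0.79)]
scene slide_tray [([0.398, 0.237, 0.0], 0.82)]
scene dropper [([0.655, 0.068, 0.001], 0.71)]
scene carton [([0.673, -0.254, -0.004], 0.77)]
top hinge [([0.381, -0.093, 0.088], 0.64)]
top handle [([0.617, -0.066, 0.228], 0.68)]
top quadrant [([0.4, -0.261, 0.088], 0.76)]
top pawl_bracket [([0.536, -0.276, 0.075], 0.75)]
top slide_tray [([0.39, 0.23, -0.001], 0.96)]
top dropper [([0.617, -0.068, 0.229], 0.73), ([0.66, 0.074, -0.001], 0.7)]
top carton [([0.672, -0.256, 0.002], 0.64)]
0.8 [0.18158958 0.59802445 0.23127152] [-4.61435965e-01 -3.10749853e+00  7.78551835e-05] 0.08548353508517394 0.0187
```

View pics/scene0.png

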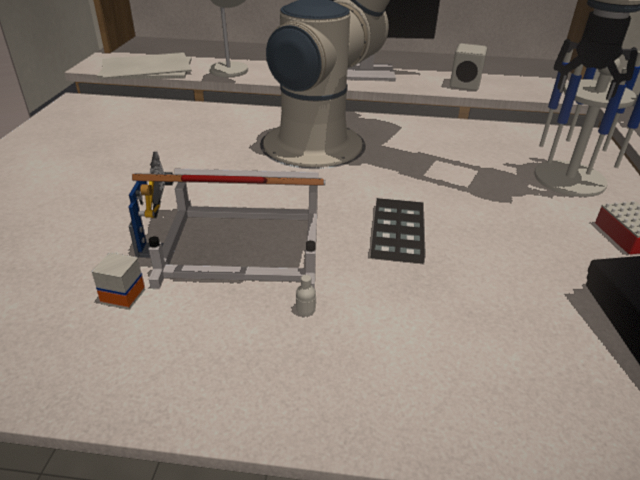

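View pics/top0.png

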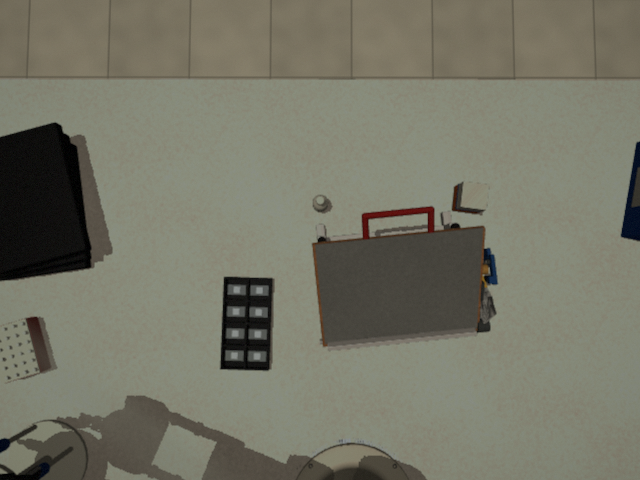

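The scene view shows the board propped at about 30°. The red handle is at about px (225,179), the pawl side is at image left, and the bottle is at (305,297). In the top view the handle bar runs from (362,213) to (433,208), and the board is yawed about 5°. Hinge and handle estimates give a radius of 271 mm and a tilt of 30.6°, which is the third notch, so the numbers agree. I'll travel above the handle with the tool turned −68° and the jaws part closed.

```bash

python3 -m inch '[[17,-28,20,0,0,-3.4,0.3],[17,-28,20,0,0,-3.4,0.3],[17,-28,20,0,0,-3.4,0.3],[17,-28,20,0,0,-3.4,0.3],[17,-28,20,0,0,-3.4,0.3]]' 40 | tail -3
python3 -m inch '[[20,-32,0,0,0,-3.4,0.3],[20,-32,0,0,0,-3.4,0.3],[20,-32,0,0,0,-3.4,0.3],[20,-32,0,0,0,-3.4,0.3],[20,-32,0,0,0,-3.4,0.3]]' | tail -3
python3 -m inch '[[20,-32,0,0,0,-3.4,0.3],[20,-32,0,0,0,-3.4,0.3],[20,-32,0,0,0,-3.4,0.3],[20,-32,0,0,0,-3.4,0.3],[20,-32,0,0,0,-3.4,0.3]]' | tail -3
python3 -m inch '[[20,-32,0,0,0,-3.4,0.3],[20,-32,0,0,0,-3.4,0.3],[20,-32,0,0,0,-3.4,0.3],[20,-32,0,0,0,-3.4,0.3],[0,0,0,0,0,0,0.3]]' | tail -3
cat > h.py <<'E'
from bench import env, imaging, models
import numpy as np, cv2, sys
from scipy.spatial.transform import Rotation as R
H=np.array([.3845,-.0925,.090]); YAW=np.radians(5.4)
X=np.array([np.cos(YAW),np.sin(YAW),0]); Y=np.array([-np.sin(YAW),np.cos(YAW),0]); Z=np.array([0,0,1.])
def state():
    o=env.get_obs(); r=R.from_rotvec(o["tcp_rot"]); g=o["tcp_pos"]-r.as_matrix()[:,2]*env.grasp_offset
    return o,r.as_matrix(),g
E
python3 - <<'E'
from h import *
o,M,g=state(); print(o["clock"],o["tcp_pos"],"\n",M.round(3),g,o["opening"],o["wrist_force"])
cv2.imwrite("pics/w1.png",imaging.get_image("wrist"))
for c in ["wrist","wrist","top","scene"]:
    imaging.get_image(c)
    print(c,[(np.round(d["centre"],4),round(d["p"],2)) for d in models.place_of(c,"handle")[:2]])
E
```

```text
wrist_force: [1.2, 0.8, 0.6]
opening: 0.0298
gripper_force: 0.0
wrist_force: [0.7, 0.9, -0.1]
opening: 0.0301
gripper_force: 0.0
wrist_force: [0.3, 1.1, -0.2]
opening: 0.0298
gripper_force: 0.0
wrist_force: [-0.9, 0.7, -0.3]
opening: 0.0298
gripper_force: 0.0
2.4667 [0.54942084 0.00497201 0.33088912] 
 [[-0.14   0.99   0.001]
 [ 0.99   0.14  -0.002]
 [-0.002  0.001 -1.   ]] [0.54940194 0.0050015  0.34958908] 0.02979885480854552 [-0.92984575  0.72993704 -0.25004687]
wrist [(array([ 0.6159, -0.0668,  0.2255]), 0.94)]
wrist [(array([ 0.6155, -0.0669,  0.2248]), 0.84)]
top []
scene [(array([ 0.6152, -0.0703,  0.2252]), 0.58)]
```

```bash

python3 -m inch '[[22,-24,0,0,0,-0.9,0.3],[22,-24,0,0,0,-0.9,0.3],[22,-24,0,0,0,-0.8,0.3],[0,0,0,0,0,0,0.3],[0,0,0,0,0,0,0.3]]' | tail -3
python3 - <<'E'
from h import *
o,M,g=state(); print(o["clock"],o["tcp_pos"],M[:,1].round(3),M[:,2].round(3))
im=imaging.get_image("wrist"); cv2.imwrite("pics/w2.png",im)
cm=imaging.camera_model("wrist"); f=240/np.tan(np.radians(cm["vfov"]/2)); V=cm["view"]
print([(np.round(d["centre"],4),round(d["p"],2)) for t in ("handle","hinge","quadrant") for d in models.place_of("wrist",t)[:1]])
h=models.regions_of("wrist","handle"); print(h[0]["p"] if h else None)
# red bar: back-project red pixels to plane z=.226
hsv=cv2.cvtColor(im,cv2.COLOR_BGR2HSV); red=((hsv[...,0]<6)|(hsv[...,0]>174))&(hsv[...,1]>150)&(hsv[...,2]>40)
v,u=np.nonzero(red); C=np.linalg.inv(V); d=np.c_[(u-cm["cx"])/f,(v-cm["cy"])/f,np.ones(len(u))]@C[:3,:3].T; p=C[:3,3]; P=p+d*((.226-p[2])/d[:,2])[:,None]
a=(P-[.616,-.068,.226])@X; b=(P-[.616,-.068,.226])@Y
print(len(u),"x",a.min(),a.max(),"y",b.min(),b.max())
for lo in (-.04,-.02,0,.02):
    s=(b>lo)&(b<lo+.02)&(abs(a)<.02); print(lo,a[s].min().round(4),a[s].max().round(4),a[s].mean().round(4))
E
```

```text
wrist_force: [-1.1, 0.3, -0.4]
opening: 0.0298
gripper_force: 0.0
3.3333 [ 0.61312581 -0.06260079  0.33072995] [ 0.995  0.102 -0.   ] [-0.001  0.    -1.   ]
[(array([ 0.6164, -0.0656,  0.2256]), 0.72), (array([ 0.386 , -0.0928,  0.0904]), 0.76), (array([ 0.4005, -0.2583,  0.0923]), 0.78)]
0.61
3171 x -0.03910892344904752 0.005839872828208444 y -0.06579448780887956 0.06701894714811175
-0.04 -0.0059 0.0056 -0.0002
-0.02 -0.0059 0.0054 -0.0006
0 -0.006 0.0051 -0.0005
0.02 -0.0061 0.0047 -0.0007
```

View pics/w2.png

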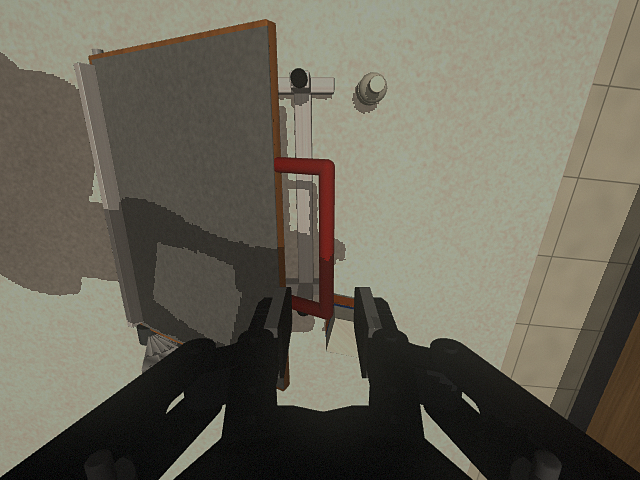

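The wrist view shows the bar of the bow at px column ~327, rows 160–318, with the board edge at column ~278. Both fingers (columns 280 and 365) straddle the bar line. Back-projecting it gives a bar thickness of 11.5 mm, centred at (0.6155, −0.0675). I'll go down and grip.

```bash

python3 -m inch '[[2.4,-4.9,-25,0,0,0,0.3],[0,0,-30,0,0,0,0.3],[0,0,-25,0,0,0,0.3],[0,0,-10,0,0,0,0.3],[0,0,0,0,0,0,0.3]]' | tail -3
python3 -m inch '[[0,0,-10,0,0,0,0.3],[0,0,-10,0,0,0,0.3],[0,0,-8,0,0,0,0.3],[0,0,-4.5,0,0,0,0.3],[0,0,0,0,0,0,0.3]]' | tail -3
python3 - <<'E'
from h import *
o,M,g=state(); print(o["clock"],g,o["wrist_force"].round(1))
im=imaging.get_image("wrist"); cv2.imwrite("pics/w3.png",im)
E
```

```text
wrist_force: [0.1, -0.4, 0.6]
opening: 0.0299
gripper_force: 0.0
wrist_force: [-0.0, -0.1, -0.1]
opening: 0.0298
gripper_force: 0.0
4.4167 [ 0.61461062 -0.06675785  0.22659155] [-0.  -0.1 -0.1]
```

View pics/w3.png

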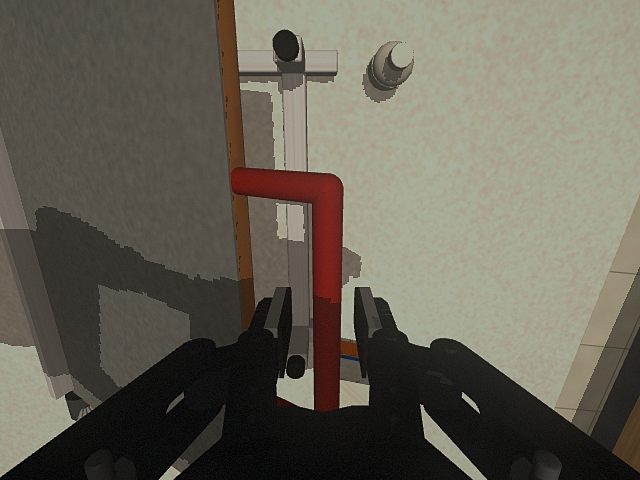

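The bar (column ~327) sits between the pads (290–357), about 1 mm off centre towards +x. I'll close on it.

```bash

python3 -m inch '[[1,0,0,0,0,0,0.5],[0,0,0,0,0,0,0.6],[0,0,0,0,0,0,0.7],[0,0,0,0,0,0,0.8],[0,0,0,0,0,0,0.9]]' 40| tail -3
python3 -m inch '[[0,0,0,0,0,0,1],[0,0,0,0,0,0,1],[0,0,0,0,0,0,1],[0,0,0,0,0,0,1],[0,0,0,0,0,0,1]]' 40| tail -3
cat >> h.py <<'E'
def rep(dths=(),press=0):
    """force on the tool in board axes, and the rows for successive tilt steps (deg)"""
    o,M,g=state(); p=g-H; x,z=p@X,p[2]; th=np.arctan2(z,x); r=np.hypot(x,z)
    F=o["wrist_force"]; t=-np.sin(th)*X+np.cos(th)*Z; n=np.cos(th)*X+np.sin(th)*Z
    print("t%.2f th %.2f r %.1f y %.1f F tan %.1f rad %.1f y %.1f z %.1f open %.4f grip %.0f"%(o["clock"],np.degrees(th),r*1e3,p@Y*1e3,F@t,F@n,F@Y,F[2],o["opening"],o["gripper_force"]))
    a=th
    for d in dths:
        b=a+np.radians(d); s=r*((np.cos(b)-np.cos(a))*X+(np.sin(b)-np.sin(a))*Z)*1e3; print(d,s.round(1)); a=b
    print("radial unit",n.round(2))
E
python3 -c "
from h import *
rep([2]*5)"
```

```text
wrist_force: [3.3, 0.4, 1.5]
opening: 0.0105
gripper_force: 39.0
wrist_force: [6.5, 0.4, 4.8]
opening: 0.0105
gripper_force: 39.3
t5.30 th 30.56 r 271.0 y 3.7 F tan 0.8 rad 8.1 y -0.2 z 4.8 open 0.0105 grip 39
2 [-4.9 -0.5  8.1]
2 [-5.2 -0.5  7.9]
2 [-5.5 -0.5  7.7]
2 [-5.7 -0.5  7.5]
2 [-6.  -0.6  7.3]
radial unit [0.86 0.08 0.51]
```

```bash

python3 -m inch '[[-0.8,-0.1,2.3,0,0,0,1],[-0.8,-0.1,2.3,0,0,0,1],[0,0,0,0,0,0,1]]' | tail -3
python3 -c "
from h import *
rep([2]*5)"
```

```text
wrist_force: [4.6, -0.9, -2.9]
opening: 0.0105
gripper_force: 39.2
t5.55 th 31.58 r 271.1 y 3.7 F tan -4.8 rad 2.3 y -1.3 z -2.9 open 0.0105 grip 39
2 [-5.1 -0.5  8. ]
2 [-5.3 -0.5  7.8]
2 [-5.6 -0.5  7.6]
2 [-5.9 -0.6  7.4]
2 [-6.1 -0.6  7.2]
radial unit [0.85 0.08 0.52]
```

```bash

python3 -m inch '[[-4.9,-0.5,8.1,0,0,0,1],[-5.3,-0.5,7.8,0,0,0,1],[-5.5,-0.5,7.6,0,0,0,1],[0,0,0,0,0,0,1]]' | tail -3
python3 -c "
from h import *
rep([2]*5)"
```

```text
wrist_force: [2.7, -1.6, -1.8]
opening: 0.0104
gripper_force: 39.9
t5.88 th 37.77 r 271.7 y 3.6 F tan -2.9 rad 0.9 y -1.8 z -1.8 open 0.0104 grip 40
2 [-5.9 -0.6  7.4]
2 [-6.2 -0.6  7.2]
2 [-6.4 -0.6  7. ]
2 [-6.7 -0.6  6.7]
2 [-6.9 -0.7  6.5]
radial unit [0.79 0.07 0.61]
```

```bash

python3 -m inch '[[-5.9,-0.6,7.4,0,0,0,1],[-6.2,-0.6,7.2,0,0,0,1],[-6.4,-0.6,7,0,0,0,1],[-6.7,-0.6,6.7,0,0,0,1],[0,0,0,0,0,0,1]]' | tail -3
python3 -c "
from h import *
rep([1]*5)"
```

```text
wrist_force: [5.9, -0.7, 2.4]
opening: 0.0104
gripper_force: 40.4
t6.30 th 45.69 r 272.6 y 3.4 F tan -2.5 rad 5.7 y -1.3 z 2.4 open 0.0104 grip 40
1 [-3.4 -0.3  3.3]
1 [-3.5 -0.3  3.2]
1 [-3.5 -0.3  3.2]
1 [-3.6 -0.3  3.1]
1 [-3.6 -0.3  3. ]
radial unit [0.7  0.07 0.72]
```

```bash

python3 -m inch '[[-3.0,-0.3,3.7,0,0,0,1],[-3.3,-0.3,3.5,0,0,0,1],[-3.3,-0.3,3.4,0,0,0,1],[-3.5,-0.3,3.2,0,0,0,1],[0,0,0,0,0,0,1]]' | tail -3
python3 -c "
from h import *
rep([0.5,.5,1])"
```

```text
wrist_force: [4.9, -4.0, 0.6]
opening: 0.0103
gripper_force: 40.0
t6.72 th 49.52 r 273.2 y 3.3 F tan -3.0 rad 3.3 y -4.5 z 0.6 open 0.0103 grip 40
0.5 [-1.8 -0.2  1.5]
0.5 [-1.8 -0.2  1.5]
1 [-3.7 -0.3  3. ]
radial unit [0.65 0.06 0.76]
```

```bash
cat > chk.py <<'E'
from h import *
import time
o,M,g=state(); p=g-H; th=np.arctan2(p[2],p@X); F=o["wrist_force"]
t=-np.sin(th)*X+np.cos(th)*Z; n=np.cos(th)*X+np.sin(th)*Z
print("t%.2f th %.2f tan %.1f rad %.1f y %.1f"%(o["clock"],np.degrees(th),F@t,F@n,F@Y))
lo,hi=float(sys.argv[1]),float(sys.argv[2])
sys.exit(not(lo<F@t<hi))
E
G='python3 chk.py -6.5 2'
python3 -m inch '[[-0.5,-0.5,1.1,0,0,0,1],[-0.9,0,0.8,0,0,0,1],[0,0,0,0,0,0,1]]' >o.txt; $G &&
python3 -m inch '[[-0.9,-0.1,0.8,0,0,0,1],[0,0,0,0,0,0,1]]'>o.txt && $G &&
python3 -m inch '[[-0.9,-0.1,0.8,0,0,0,1],[0,0,0,0,0,0,1]]'>o.txt && $G &&
python3 -m inch '[[-0.9,-0.1,0.8,0,0,0,1],[0,0,0,0,0,0,1]]'>o.txt && $G &&
python3 -m inch '[[-0.9,-0.1,0.8,0,0,0,1],[0,0,0,0,0,0,1]]'>o.txt && $G &&
python3 -m inch '[[-0.9,-0.1,0.8,0,0,0,1],[0,0,0,0,0,0,1]]'>o.txt && $G &&
python3 -m inch '[[-0.9,-0.1,0.8,0,0,0,1],[0,0,0,0,0,0,1]]'>o.txt && $G &&
python3 -m inch '[[-0.9,-0.1,0.8,0,0,0,1],[0,0,0,0,0,0,1]]'>o.txt && $G &&
python3 -m inch '[[-0.9,-0.1,0.8,0,0,0,1],[0,0,0,0,0,0,1]]'>o.txt && $G
python3 -c "
from h import *
rep([0.25,.5,1])"
```

```text
t6.97 th 49.90 tan -6.3 rad 2.4 y -2.8
t7.13 th 50.14 tan -5.6 rad 2.3 y -1.8
t7.30 th 50.40 tan -4.6 rad 1.5 y -1.4
t7.47 th 50.65 tan -5.0 rad 2.4 y -2.4
t7.63 th 50.91 tan -4.0 rad 2.1 y -1.8
t7.80 th 51.16 tan -5.6 rad 1.9 y -2.5
t7.97 th 51.42 tan -5.0 rad 1.6 y -2.3
t8.13 th 51.68 tan -5.8 rad 0.1 y -2.1
t8.30 th 51.98 tan -5.6 rad -0.7 y -1.9
t8.30 th 51.98 r 273.4 y 3.2 F tan -5.6 rad -0.7 y -1.9 z -4.1 open 0.0103 grip 40
0.25 [-0.9 -0.1  0.7]
0.5 [-1.9 -0.2  1.5]
1 [-3.8 -0.4  2.9]
radial unit [0.61 0.06 0.79]
```

```bash

G='python3 chk.py -8.5 2'
python3 -m inch '[[-1,-0.1,0.7,0,0,0,1],[0,0,0,0,0,0,1]]' >o.txt; $G &&
python3 -m inch '[[-1,-0.1,0.7,0,0,0,1],[0,0,0,0,0,0,1]]'>o.txt && $G &&
python3 -m inch '[[-1,-0.1,0.7,0,0,0,1],[0,0,0,0,0,0,1]]'>o.txt && $G &&
python3 -m inch '[[-1,-0.1,0.7,0,0,0,1],[0,0,0,0,0,0,1]]'>o.txt && $G &&
python3 -m inch '[[-1,-0.1,0.7,0,0,0,1],[0,0,0,0,0,0,1]]'>o.txt && $G &&
python3 -m inch '[[-1,-0.1,0.7,0,0,0,1],[0,0,0,0,0,0,1]]'>o.txt && $G &&
python3 -m inch '[[-1,-0.1,0.7,0,0,0,1],[0,0,0,0,0,0,1]]'>o.txt && $G &&
python3 -m inch '[[-1,-0.1,0.7,0,0,0,1],[0,0,0,0,0,0,1]]'>o.txt && $G &&
python3 -m inch '[[-1,-0.1,0.7,0,0,0,1],[0,0,0,0,0,0,1]]'>o.txt && $G &&
python3 -m inch '[[-1,-0.1,0.7,0,0,0,1],[0,0,0,0,0,0,1]]'>o.txt && $G
python3 -c "
from h import *
rep([0.25,.5,1])"
```

```text
t8.47 th 52.28 tan -6.1 rad -1.4 y -2.0
t8.63 th 52.56 tan -4.8 rad 0.2 y -3.0
t8.80 th 52.83 tan -3.3 rad -0.4 y -3.4
t8.97 th 53.09 tan -3.6 rad 0.6 y -3.1
t9.13 th 53.35 tan -3.9 rad -0.1 y -3.0
t9.30 th 53.61 tan -3.6 rad 1.6 y -2.8
t9.47 th 53.85 tan -3.7 rad 1.3 y -3.8
t9.63 th 54.11 tan -3.9 rad 1.9 y -3.9
t9.80 th 54.37 tan -4.2 rad 1.6 y -2.9
t9.97 th 54.62 tan -2.7 rad 2.4 y -2.5
t9.97 th 54.62 r 273.7 y 3.1 F tan -2.7 rad 2.4 y -2.5 z 0.3 open 0.0105 grip 40
0.25 [-1.  -0.1  0.7]
0.5 [-2.  -0.2  1.4]
1 [-3.9 -0.4  2.7]
radial unit [0.58 0.05 0.82]
```

```bash

G='python3 chk.py -7.5 2'
python3 -m inch '[[-0.8,-0.3,0.9,0,0,0,1],[0,0,0,0,0,0,1]]' >o.txt; $G &&
python3 -m inch '[[-1,-0.1,0.7,0,0,0,1],[0,0,0,0,0,0,1]]'>o.txt && $G &&
python3 -m inch '[[-1,-0.1,0.7,0,0,0,1],[0,0,0,0,0,0,1]]'>o.txt && $G &&
python3 -m inch '[[-1,-0.1,0.7,0,0,0,1],[0,0,0,0,0,0,1]]'>o.txt && $G &&
python3 -m inch '[[-1,-0.1,0.7,0,0,0,1],[0,0,0,0,0,0,1]]'>o.txt && $G &&
python3 -m inch '[[-1,-0.1,0.7,0,0,0,1],[0,0,0,0,0,0,1]]'>o.txt && $G &&
python3 -m inch '[[-1,-0.1,0.7,0,0,0,1],[0,0,0,0,0,0,1]]'>o.txt && $G &&
python3 -m inch '[[-1,-0.1,0.7,0,0,0,1],[0,0,0,0,0,0,1]]'>o.txt && $G &&
python3 -m inch '[[-1,-0.1,0.7,0,0,0,1],[0,0,0,0,0,0,1]]'>o.txt && $G &&
python3 -m inch '[[-1,-0.1,0.7,0,0,0,1],[0,0,0,0,0,0,1]]'>o.txt && $G &&
python3 -m inch '[[-1,-0.1,0.7,0,0,0,1],[0,0,0,0,0,0,1]]'>o.txt && $G &&
python3 -m inch '[[-1,-0.1,0.7,0,0,0,1],[0,0,0,0,0,0,1]]'>o.txt && $G
python3 -c "
from h import *
rep([0.25,.5,1])"
```

```text
t10.13 th 54.89 tan -3.1 rad 0.7 y -0.3
t10.30 th 55.16 tan -2.6 rad 0.4 y -0.9
t10.47 th 55.42 tan -2.3 rad 3.7 y 0.0
t10.63 th 55.67 tan -3.6 rad 3.6 y -0.5
t10.80 th 55.91 tan -1.8 rad 4.4 y 0.0
t10.97 th 56.16 tan -3.0 rad 4.2 y 0.8
t11.13 th 56.40 tan -4.3 rad 4.4 y 0.8
t11.30 th 56.64 tan -5.6 rad 3.0 y -0.2
t11.47 th 56.87 tan -7.2 rad 3.1 y 0.9
t11.63 th 57.11 tan -8.9 rad 2.3 y -0.6
t11.63 th 57.11 r 274.0 y 2.9 F tan -8.9 rad 2.3 y -0.6 z -2.9 open 0.0108 grip 39
0.25 [-1.  -0.1  0.6]
0.5 [-2.  -0.2  1.3]
1 [-4.1 -0.4  2.5]
radial unit [0.54 0.05 0.84]
```

```bash

G='python3 chk.py -13.8 2'
python3 -m inch '[[0,0,0,0,0,0,1],[0,0,0,0,0,0,1],[0,0,0,0,0,0,1]]' 60 >o.txt; $G &&
python3 -m inch '[[-0.5,0,0.3,0,0,0,1],[0,0,0,0,0,0,1],[0,0,0,0,0,0,1]]'>o.txt && $G &&
python3 -m inch '[[-0.5,0,0.3,0,0,0,1],[0,0,0,0,0,0,1],[0,0,0,0,0,0,1]]'>o.txt && $G &&
python3 -m inch '[[-0.5,0,0.3,0,0,0,1],[0,0,0,0,0,0,1],[0,0,0,0,0,0,1]]'>o.txt && $G &&
python3 -m inch '[[-0.5,0,0.3,0,0,0,1],[0,0,0,0,0,0,1],[0,0,0,0,0,0,1]]'>o.txt && $G &&
python3 -m inch '[[-0.5,0,0.3,0,0,0,1],[0,0,0,0,0,0,1],[0,0,0,0,0,0,1]]'>o.txt && $G
python3 - <<'E'
from h import *
rep()
im=imaging.get_image("scene")
cv2.imwrite("pics/s2.png",cv2.resize(im[120:280,90:250],None,fx=3.7,fy=3.7,interpolation=cv2.INTER_CUBIC))
E
```

```text
t11.88 th 57.08 tan -9.0 rad 3.2 y -0.8
t12.13 th 57.19 tan -10.2 rad 1.2 y 0.1
t12.38 th 57.30 tan -10.5 rad 0.6 y -1.2
t12.63 th 57.41 tan -10.9 rad 1.8 y -1.3
t12.88 th 57.51 tan -12.4 rad 1.1 y -1.8
t13.13 th 57.62 tan -12.3 rad 1.4 y -1.7
t13.13 th 57.62 r 274.1 y 2.9 F tan -12.3 rad 1.4 y -1.7 z -5.4 open 0.0094 grip 58
radial unit [0.53 0.05 0.84]
```

View pics/s2.png

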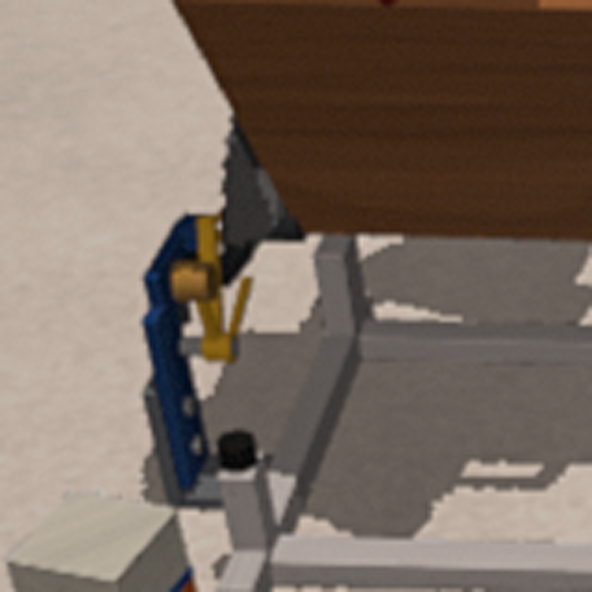

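The crop shows the yellow pawl at (215,320), with one arm up against the blue block (207,240) and a second arm at (245,300). I can't yet tell if it has thrown over. I'll press a little more, staying well below 20 N, and compare with the first picture.

```bash

G='python3 chk.py -14.6 2'
python3 -m inch '[[-0.5,0,0.3,0,0,0,1],[0,0,0,0,0,0,1],[0,0,0,0,0,0,1]]'>o.txt && $G &&
python3 -m inch '[[-0.5,0,0.3,0,0,0,1],[0,0,0,0,0,0,1],[0,0,0,0,0,0,1]]'>o.txt && $G &&
python3 -m inch '[[-0.5,0,0.3,0,0,0,1],[0,0,0,0,0,0,1],[0,0,0,0,0,0,1]]'>o.txt && $G &&
python3 -m inch '[[-0.5,0,0.3,0,0,0,1],[0,0,0,0,0,0,1],[0,0,0,0,0,0,1]]'>o.txt && $G
python3 - <<'E'
from h import *
rep([-.5,-1,-1])
im=imaging.get_image("scene"); a=cv2.imread("pics/scene0.png")
c=np.hstack([cv2.resize(i[150:250,110:190],None,fx=5,fy=5,interpolation=cv2.INTER_CUBIC) for i in (a,im)])
cv2.imwrite("pics/s3.png",c)
E
```

```text
t13.43 th 57.73 tan -13.7 rad 0.3 y -2.4
t13.68 th 57.84 tan -13.8 rad -0.2 y -2.4
t13.93 th 57.95 tan -14.0 rad 0.7 y -3.7
t14.18 th 58.06 tan -16.7 rad -0.1 y -5.5
t14.18 th 58.06 r 274.2 y 2.9 F tan -16.7 rad -0.1 y -5.5 z -9.0 open 0.0098 grip 58
-0.5 [ 2.   0.2 -1.3]
-1 [ 4.   0.4 -2.6]
-1 [ 4.   0.4 -2.7]
radial unit [0.53 0.05 0.85]
```

View pics/s3.png

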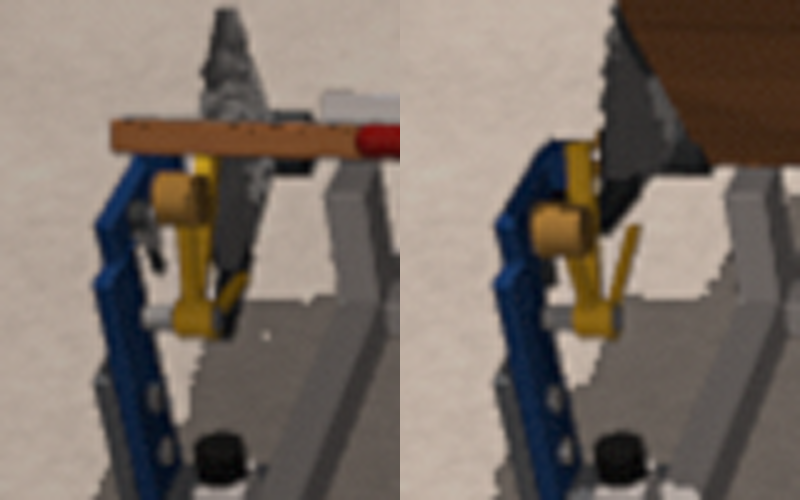

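On the left is the start and on the right is now. The pawl knob has swung from (180,195) to (165,230) and the spring arm has changed side, so the pawl is thrown. The force (about 14 N above free lift) stays under the limit. I'll lower with a force guard.

```bash

G='python3 chk.py -18 1.5'
python3 -m inch '[[2,0.1,-1.3,0,0,0,1],[2,0.2,-1.3,0,0,0,1],[0,0,0,0,0,0,1]]'>o.txt; $G &&
python3 -m inch '[[2,0.2,-1.3,0,0,0,1],[2,0.2,-1.3,0,0,0,1],[0,0,0,0,0,0,1]]'>o.txt && $G &&
python3 -m inch '[[2,0.2,-1.4,0,0,0,1],[2,0.2,-1.4,0,0,0,1],[0,0,0,0,0,0,1]]'>o.txt && $G
python3 -c "
from h import *
rep([-1]*6)"
```

```text
t14.48 th 57.08 tan -10.5 rad 1.8 y -2.0
t14.73 th 56.17 tan -3.1 rad 5.7 y -2.6
t14.98 th 55.15 tan -3.5 rad 5.9 y -2.0
t14.98 th 55.15 r 273.9 y 3.0 F tan -3.5 rad 5.9 y -2.0 z 2.8 open 0.0099 grip 60
-1 [ 3.9  0.4 -2.8]
-1 [ 3.8  0.4 -2.8]
-1 [ 3.8  0.4 -2.9]
-1 [ 3.7  0.4 -3. ]
-1 [ 3.7  0.3 -3. ]
-1 [ 3.6  0.3 -3.1]
radial unit [0.57 0.05 0.82]
```

```bash

G='python3 chk.py -9 1.5'
python3 -m inch '[[4.2,0.2,-2.4,0,0,0,1],[3.8,0.3,-2.8,0,0,0,1],[3.8,0.4,-2.9,0,0,0,1],[0,0,0,0,0,0,1]]' >o.txt; $G &&
python3 -m inch '[[3.7,0.3,-3,0,0,0,1],[3.7,0.3,-3,0,0,0,1],[0,0,0,0,0,0,1]]'>o.txt && $G &&
python3 -m inch '[[3.6,0.3,-3.1,0,0,0,1],[0,0,0,0,0,0,1]]'>o.txt && $G &&
python3 -m inch '[[3.6,0.3,-3.1,0,0,0,1],[0,0,0,0,0,0,1]]'>o.txt && $G &&
python3 -m inch '[[3.5,0.3,-3.2,0,0,0,1],[0,0,0,0,0,0,1]]'>o.txt && $G &&
python3 -m inch '[[3.4,0.3,-3.2,0,0,0,1],[0,0,0,0,0,0,1]]'>o.txt && $G &&
python3 -m inch '[[3.4,0.3,-3.3,0,0,0,1],[0,0,0,0,0,0,1]]'>o.txt && $G
python3 -c "
from h import *
rep([-1.5]*8)"
```

```text
t15.32 th 52.05 tan -2.8 rad 1.6 y -1.7
t15.57 th 50.10 tan -1.6 rad 0.2 y 0.5
t15.73 th 49.16 tan -1.6 rad -1.0 y 0.1
t15.90 th 48.17 tan -0.8 rad -3.7 y 2.3
t16.07 th 47.15 tan -3.7 rad -3.8 y 4.0
t16.23 th 46.20 tan -2.6 rad -3.8 y 5.5
t16.40 th 45.22 tan -2.4 rad -3.7 y 5.3
t16.40 th 45.22 r 273.7 y 3.2 F tan -2.4 rad -3.7 y 5.3 z -4.3 open 0.0096 grip 59
-1.5 [ 5.   0.5 -5.1]
-1.5 [ 4.9  0.5 -5.2]
-1.5 [ 4.7  0.4 -5.4]
-1.5 [ 4.6  0.4 -5.5]
-1.5 [ 4.4  0.4 -5.6]
-1.5 [ 4.3  0.4 -5.7]
-1.5 [ 4.1  0.4 -5.8]
-1.5 [ 4.   0.4 -5.9]
radial unit [0.7  0.07 0.71]
```

```bash

G='python3 chk.py -9 1.8'
python3 -m inch '[[4.5,1.0,-5.6,0,0,0,1],[4.7,0.6,-5.4,0,0,0,1],[0,0,0,0,0,0,1]]'>o.txt; $G &&
python3 -m inch '[[4.5,0.4,-5.5,0,0,0,1],[4.4,0.4,-5.6,0,0,0,1],[0,0,0,0,0,0,1]]'>o.txt && $G &&
python3 -m inch '[[4.2,0.4,-5.7,0,0,0,1],[4.1,0.4,-5.8,0,0,0,1],[0,0,0,0,0,0,1]]'>o.txt && $G 
python3 -c "
from h import *
rep([-1.5]*8)"
```

```text
t16.65 th 42.00 tan -2.8 rad 1.7 y 1.5
t16.90 th 38.96 tan -2.7 rad 5.0 y 2.6
t17.15 th 35.93 tan -2.7 rad 5.6 y 2.3
t17.15 th 35.93 r 272.9 y 3.5 F tan -2.7 rad 5.6 y 2.3 z 1.1 open 0.0096 grip 61
-1.5 [ 4.1  0.4 -5.8]
-1.5 [ 3.9  0.4 -5.9]
-1.5 [ 3.8  0.4 -6. ]
-1.5 [ 3.6  0.3 -6.1]
-1.5 [ 3.5  0.3 -6.2]
-1.5 [ 3.3  0.3 -6.3]
-1.5 [ 3.1  0.3 -6.4]
-1.5 [ 3.   0.3 -6.5]
radial unit [0.81 0.08 0.59]
```

```bash

G='python3 chk.py -9 1.8'
python3 -m inch '[[4.6,0.5,-5.5,0,0,0,1],[3.9,0.5,-5.9,0,0,0,1],[0,0,0,0,0,0,1]]'>o.txt; $G &&
python3 -m inch '[[3.8,0.4,-6.0,0,0,0,1],[3.6,0.3,-6.1,0,0,0,1],[0,0,0,0,0,0,1]]'>o.txt && $G &&
python3 -m inch '[[3.5,0.3,-6.2,0,0,0,1],[3.3,0.3,-6.3,0,0,0,1],[0,0,0,0,0,0,1]]'>o.txt && $G &&
python3 -m inch '[[3.1,0.3,-6.4,0,0,0,1],[3,0.3,-6.5,0,0,0,1],[0,0,0,0,0,0,1]]'>o.txt && $G 
python3 -c "
from h import *
rep([-1.5]*10)"
```

```text
t17.40 th 32.93 tan -2.5 rad 2.8 y 1.0
t17.65 th 29.95 tan -3.2 rad 3.4 y 0.4
t17.90 th 26.98 tan -1.9 rad 0.5 y 0.1
t18.15 th 24.03 tan -3.3 rad -0.1 y 0.6
t18.15 th 24.03 r 272.3 y 3.8 F tan -3.3 rad -0.1 y 0.6 z -3.1 open 0.0099 grip 59
-1.5 [ 2.8  0.3 -6.5]
-1.5 [ 2.6  0.2 -6.6]
-1.5 [ 2.5  0.2 -6.7]
-1.5 [ 2.3  0.2 -6.7]
-1.5 [ 2.1  0.2 -6.8]
-1.5 [ 1.9  0.2 -6.9]
-1.5 [ 1.8  0.2 -6.9]
-1.5 [ 1.6  0.1 -7. ]
-1.5 [ 1.4  0.1 -7. ]
-1.5 [ 1.2  0.1 -7. ]
radial unit [0.91 0.09 0.41]
```

```bash

G='python3 chk.py -9 1.8'
python3 -m inch '[[2.7,0.3,-6.5,0,0,0,1],[2.6,0.2,-6.6,0,0,0,1],[0,0,0,0,0,0,1]]'>o.txt; $G &&
python3 -m inch '[[2.4,0.2,-6.7,0,0,0,1],[2.2,0.2,-6.7,0,0,0,1],[0,0,0,0,0,0,1]]'>o.txt && $G &&
python3 -m inch '[[2,0.2,-6.8,0,0,0,1],[1.8,0.2,-6.9,0,0,0,1],[0,0,0,0,0,0,1]]'>o.txt && $G &&
python3 -m inch '[[1.7,0.2,-6.9,0,0,0,1],[0,0,0,0,0,0,1]]'>o.txt && $G &&
python3 -m inch '[[1.5,0.1,-7,0,0,0,1],[0,0,0,0,0,0,1]]'>o.txt && $G 
python3 -c "
from h import *
rep([-1]*10)"
```

```text
t18.40 th 21.09 tan -2.0 rad -2.1 y 2.2
t18.65 th 18.13 tan -2.6 rad -3.1 y 1.9
t18.90 th 15.20 tan -1.1 rad -3.3 y 2.1
t19.07 th 13.79 tan -2.6 rad -3.3 y 2.9
t19.23 th 12.32 tan -2.0 rad -6.1 y 3.1
t19.23 th 12.32 r 271.2 y 3.9 F tan -2.0 rad -6.1 y 3.1 z -3.3 open 0.0093 grip 59
-1 [ 1.   0.1 -4.6]
-1 [ 0.9  0.1 -4.6]
-1 [ 0.8  0.1 -4.7]
-1 [ 0.7  0.1 -4.7]
-1 [ 0.6  0.1 -4.7]
-1 [ 0.6  0.1 -4.7]
-1 [ 0.5  0.  -4.7]
-1 [ 0.4  0.  -4.7]
-1 [ 0.3  0.  -4.7]
-1 [ 0.2  0.  -4.7]
radial unit [0.97 0.09 0.21]
```

```bash

G='python3 chk.py -9 2.5'
python3 -m inch '[[0.1,0.4,-4.7,0,0,0,1],[0.7,0.1,-4.6,0,0,0,1],[0,0,0,0,0,0,1]]'>o.txt; $G &&
python3 -m inch '[[0.7,0.1,-4.7,0,0,0,1],[0.6,0.1,-4.7,0,0,0,1],[0,0,0,0,0,0,1]]'>o.txt && $G &&
python3 -m inch '[[0.5,0.1,-4.7,0,0,0,1],[0.4,0.1,-4.7,0,0,0,1],[0,0,0,0,0,0,1]]'>o.txt && $G &&
python3 -m inch '[[0.4,0,-4.7,0,0,0,1],[0,0,0,0,0,0,1]]'>o.txt && $G &&
python3 -m inch '[[0.3,0,-4.7,0,0,0,1],[0,0,0,0,0,0,1]]'>o.txt && $G &&
python3 -m inch '[[0.1,0,-2.4,0,0,0,1],[0,0,0,0,0,0,1]]'>o.txt && $G &&
python3 -m inch '[[0.1,0,-2.4,0,0,0,1],[0,0,0,0,0,0,1]]'>o.txt && $G 
python3 -c "
from h import *
rep([-.5]*3)"
```

```text
t19.48 th 10.38 tan -1.2 rad -1.8 y 1.0
t19.73 th 8.30 tan -3.3 rad -1.4 y -1.8
t19.98 th 6.25 tan -3.5 rad -0.9 y -2.7
t20.15 th 5.29 tan -4.0 rad 1.1 y -5.0
t20.32 th 4.28 tan -2.1 rad -0.1 y -5.2
t20.48 th 3.82 tan -1.4 rad 0.6 y -5.1
t20.65 th 3.32 tan -1.5 rad -0.2 y -4.7
t20.65 th 3.32 r 269.8 y 4.0 F tan -1.5 rad -0.2 y -4.7 z -1.5 open 0.0095 grip 59
-0.5 [ 0.1  0.  -2.4]
-0.5 [ 0.1  0.  -2.4]
-0.5 [ 0.1  0.  -2.4]
radial unit [0.99 0.09 0.06]
```

```bash

G='python3 chk.py -9 1.5'
python3 -m inch '[[0.1,-0.6,-1.4,0,0,0,1],[0,0,0,0,0,0,1]]'>o.txt; $G &&
python3 -m inch '[[0,0,-1.4,0,0,0,1],[0,0,0,0,0,0,1]]'>o.txt && $G &&
python3 -m inch '[[0,0,-1.4,0,0,0,1],[0,0,0,0,0,0,1]]'>o.txt && $G &&
python3 -m inch '[[0,0,-1.4,0,0,0,1],[0,0,0,0,0,0,1]]'>o.txt && $G &&
python3 -m inch '[[0,0,-1.4,0,0,0,1],[0,0,0,0,0,0,1]]'>o.txt && $G &&
python3 -m inch '[[0,0,-1.4,0,0,0,1],[0,0,0,0,0,0,1]]'>o.txt && $G &&
python3 -m inch '[[0,0,-1.4,0,0,0,1],[0,0,0,0,0,0,1]]'>o.txt && $G &&
python3 -m inch '[[0,0,-1.4,0,0,0,1],[0,0,0,0,0,0,1]]'>o.txt && $G 
python3 -c "
from h import *
rep([-.5]*3)"
```

```text
t20.82 th 3.03 tan -3.7 rad 1.5 y 1.7
t20.98 th 2.75 tan -3.8 rad 2.8 y 3.2
t21.15 th 2.47 tan -2.5 rad 1.8 y 4.5
t21.32 th 2.17 tan -3.5 rad 2.2 y 4.7
t21.48 th 1.95 tan 0.0 rad 2.3 y 4.5
t21.65 th 1.90 tan 16.9 rad -2.6 y 6.6
t21.65 th 1.90 r 269.7 y 3.9 F tan 16.9 rad -2.6 y 6.6 z 16.8 open 0.0095 grip 61
-0.5 [ 0.1  0.  -2.4]
-0.5 [ 0.   0.  -2.4]
-0.5 [ 0.   0.  -2.4]
radial unit [1.   0.09 0.03]
```

```bash

python3 -m inch '[[0,0,1,0,0,0,1],[0,0,0,0,0,0,1]]'>o.txt; python3 chk.py -9 1.5
python3 - <<'E'
from h import *
o,M,g=state(); print("g",g.round(4))
for c in ("scene","top","wrist"):
    im=imaging.get_image(c); cv2.imwrite(f"pics/{c}5.png",im)
    print(c,[(np.round(d["centre"],4),round(d["p"],2)) for t in ("handle","hinge") for d in models.place_of(c,t)[:1]])
im=cv2.imread("pics/scene5.png"); cv2.imwrite("pics/s5.png",cv2.resize(im[130:310,90:340],None,fx=3.1,fy=3.1,interpolation=cv2.INTER_CUBIC))
E
```

```text
t21.82 th 1.94 tan 5.8 rad 0.5 y 4.6
g [ 0.6525 -0.0632  0.0991]
scene [(array([ 0.6502, -0.068 ,  0.0929]), 0.65), (array([ 0.3824, -0.096 ,  0.0891]), 0.86)]
top []
wrist [(array([ 0.6531, -0.0643,  0.0875]), 0.66)]
```

View pics/s5.png

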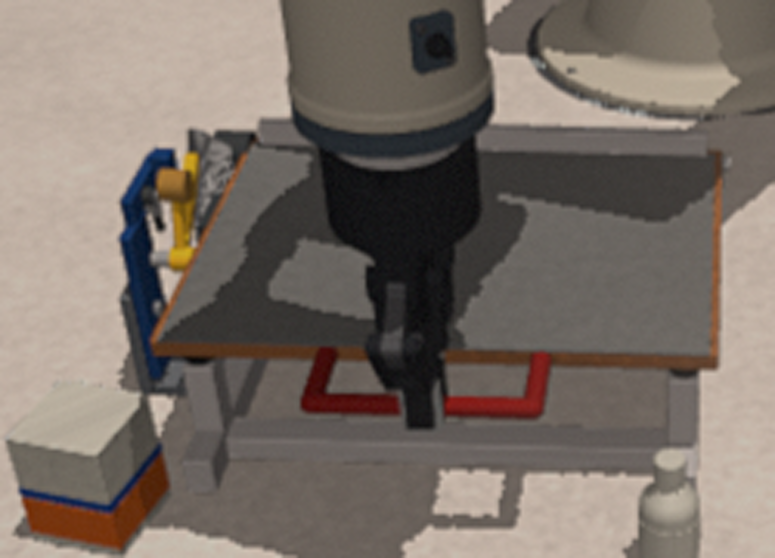

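The board lies on both rests: the front edge runs level from (155,345) to (715,360) and meets the rest caps. The pawl knob at (172,183) is back in its starting pose, so it is re-armed. The bar slid about 9 mm along the pads, so I'll re-zero the tilt scale there and raise the board to about 25°.

```bash

sed -i 's/^H=.*/H=np.array([.3845,-.0925,.0991])/' h.py
G='python3 chk.py -9 3'
python3 -m inch '[[0,0.3,3,0,0,0,1],[0,0.2,4,0,0,0,1],[0,0,0,0,0,0,1]]'>o.txt;  python3 chk.py -9 8 &&
python3 -m inch '[[-0.3,0,4.7,0,0,0,1],[-0.4,0,4.7,0,0,0,1],[0,0,0,0,0,0,1]]'>o.txt && $G &&
python3 -m inch '[[-0.5,0,4.7,0,0,0,1],[-0.6,-0.1,4.7,0,0,0,1],[0,0,0,0,0,0,1]]'>o.txt && $G &&
python3 -m inch '[[-0.7,-0.1,4.7,0,0,0,1],[-0.8,-0.1,4.6,0,0,0,1],[0,0,0,0,0,0,1]]'>o.txt && $G
python3 -c "
from h import *
rep([1]*10)"
```

```text
Traceback (most recent call last):
  File "chk.py", line 1, in <module>
    from h import *
  File "h.py", line 5, in <module>
    X=np.array([np.cos(YAW),np.sin(YAW),0]); Y=np.array([-np.sin(YAW),np.cos(YAW),0]); Z=np.array([0,0,1.])
                       ^^^
NameError: name 'YAW' is not defined
Traceback (most recent call last):
  File "h.py", line 5, in <module>
    X=np.array([np.cos(YAW),np.sin(YAW),0]); Y=np.array([-np.sin(YAW),np.cos(YAW),0]); Z=np.array([0,0,1.])
                       ^^^
NameError: name 'YAW' is not defined
```

```bash

sed -i 's/^H=.*/H=np.array([.3845,-.0925,.0991]); YAW=np.radians(5.4)/' h.py
G='python3 chk.py -9 3'
$G &&
python3 -m inch '[[-0.3,0,4.7,0,0,0,1],[-0.4,0,4.7,0,0,0,1],[0,0,0,0,0,0,1]]'>o.txt && $G &&
python3 -m inch '[[-0.5,0,4.7,0,0,0,1],[-0.6,-0.1,4.7,0,0,0,1],[0,0,0,0,0,0,1]]'>o.txt && $G &&
python3 -m inch '[[-0.7,-0.1,4.7,0,0,0,1],[-0.8,-0.1,4.6,0,0,0,1],[0,0,0,0,0,0,1]]'>o.txt && $G
python3 -c "
from h import *
rep([1]*10)"
```

```text
t22.52 th 1.53 tan -3.1 rad 1.5 y 1.2
t22.77 th 3.54 tan -3.3 rad 3.9 y 0.7
t23.02 th 5.53 tan -4.8 rad 5.7 y 0.4
t23.27 th 7.56 tan -3.7 rad 8.9 y 3.0
t23.27 th 7.56 r 269.6 y 4.1 F tan -3.7 rad 8.9 y 3.0 z -2.5 open 0.0093 grip 59
1 [-0.7 -0.1  4.7]
1 [-0.7 -0.1  4.6]
1 [-0.8 -0.1  4.6]
1 [-0.9 -0.1  4.6]
1 [-1.  -0.1  4.6]
1 [-1.1 -0.1  4.6]
1 [-1.1 -0.1  4.6]
1 [-1.2 -0.1  4.5]
1 [-1.3 -0.1  4.5]
1 [-1.4 -0.1  4.5]
radial unit [0.99 0.09 0.13]
```

```bash

G='python3 chk.py -9 3'
python3 -m inch '[[0.5,0.2,4.8,0,0,0,1],[-0.5,0.1,4.7,0,0,0,1],[0,0,0,0,0,0,1]]'>o.txt; $G &&
python3 -m inch '[[-0.7,0,4.6,0,0,0,1],[-0.8,-0.1,4.6,0,0,0,1],[0,0,0,0,0,0,1]]'>o.txt && $G &&
python3 -m inch '[[-0.8,-0.1,4.6,0,0,0,1],[-0.9,-0.1,4.6,0,0,0,1],[0,0,0,0,0,0,1]]'>o.txt && $G &&
python3 -m inch '[[-1,-0.1,4.5,0,0,0,1],[-1.1,-0.1,4.5,0,0,0,1],[0,0,0,0,0,0,1]]'>o.txt && $G &&
python3 -m inch '[[-1.2,-0.1,4.5,0,0,0,1],[-1.3,-0.1,4.5,0,0,0,1],[0,0,0,0,0,0,1]]'>o.txt && $G
python3 -c "
from h import *
rep([1]*10)"
```

```text
t23.52 th 9.53 tan -4.0 rad 2.2 y -1.8
t23.77 th 11.49 tan -5.0 rad 1.9 y -3.4
t24.02 th 13.47 tan -3.7 rad -1.1 y -4.4
t24.27 th 15.40 tan -4.3 rad -1.5 y -4.8
t24.52 th 17.37 tan -4.7 rad -0.8 y -5.4
t24.52 th 17.37 r 270.1 y 4.1 F tan -4.7 rad -0.8 y -5.4 z -4.8 open 0.0094 grip 59
1 [-1.4 -0.1  4.5]
1 [-1.5 -0.1  4.5]
1 [-1.6 -0.2  4.4]
1 [-1.7 -0.2  4.4]
1 [-1.7 -0.2  4.4]
1 [-1.8 -0.2  4.3]
1 [-1.9 -0.2  4.3]
1 [-2.  -0.2  4.3]
1 [-2.  -0.2  4.2]
1 [-2.1 -0.2  4.2]
radial unit [0.95 0.09 0.3 ]
```

```bash

G='python3 chk.py -9 3'
python3 -m inch '[[-1.4,-0.5,4.5,0,0,0,1],[-1.5,-0.3,4.5,0,0,0,1],[0,0,0,0,0,0,1]]'>o.txt; $G &&
python3 -m inch '[[-1.6,-0.1,4.4,0,0,0,1],[-1.7,-0.2,4.4,0,0,0,1],[0,0,0,0,0,0,1]]'>o.txt && $G &&
python3 -m inch '[[-1.7,-0.2,4.4,0,0,0,1],[-1.8,-0.2,4.3,0,0,0,1],[0,0,0,0,0,0,1]]'>o.txt && $G &&
python3 -m inch '[[-1.9,-0.2,4.3,0,0,0,1],[-1.6,-0.2,3.4,0,0,0,1],[0,0,0,0,0,0,1]]'>o.txt && $G
python3 - <<'E'
from h import *
rep([-1]*5)
o,M,g=state(); print(g.round(4))
for c in ("wrist","scene","wrist","scene"):
    im=imaging.get_image(c)
    print(c,[(np.round(d["centre"],4),round(d["p"],2)) for t in ("handle",) for d in models.place_of(c,t)[:1]])
E
```

```text
t24.77 th 19.45 tan -3.4 rad -0.9 y -1.3
t25.02 th 21.48 tan -3.8 rad -2.2 y -1.6
t25.27 th 23.49 tan -4.0 rad -1.1 y -1.2
t25.52 th 25.25 tan -2.7 rad -0.9 y -0.8
t25.52 th 25.25 r 270.6 y 3.8 F tan -2.7 rad -0.9 y -0.8 z -2.8 open 0.0098 grip 59
-1 [ 2.   0.2 -4.3]
-1 [ 1.9  0.2 -4.3]
-1 [ 1.8  0.2 -4.4]
-1 [ 1.7  0.2 -4.4]
-1 [ 1.7  0.2 -4.4]
radial unit [0.9  0.09 0.43]
[ 0.6278 -0.0656  0.2145]
wrist [(array([ 0.6259, -0.0667,  0.2015]), 0.81)]
scene [(array([ 0.6263, -0.0685,  0.2046]), 0.96)]
wrist [(array([ 0.6264, -0.0648,  0.2028]), 0.6)]
scene [(array([ 0.6312, -0.0697,  0.2038]), 0.87)]
```

Vision agrees (24.9°), between the second and third notch. I'll lower gently until the pawl takes the weight.

```bash

G='python3 chk.py -9 0.3'
python3 -m inch '[[1.9,0.2,-4.3,0,0,0,1],[1.9,0.2,-4.3,0,0,0,1],[0,0,0,0,0,0,1]]'>o.txt; $G &&
python3 -m inch '[[0.4,0,-1,0,0,0,1],[0,0,0,0,0,0,1]]'>o.txt && $G &&
python3 -m inch '[[0.4,0,-1,0,0,0,1],[0,0,0,0,0,0,1]]'>o.txt && $G &&
python3 -m inch '[[0.4,0,-1,0,0,0,1],[0,0,0,0,0,0,1]]'>o.txt && $G &&
python3 -m inch '[[0.4,0,-1,0,0,0,1],[0,0,0,0,0,0,1]]'>o.txt && $G &&
python3 -m inch '[[0.4,0,-1,0,0,0,1],[0,0,0,0,0,0,1]]'>o.txt && $G &&
python3 -m inch '[[0.4,0,-1,0,0,0,1],[0,0,0,0,0,0,1]]'>o.txt && $G &&
python3 -m inch '[[0.4,0,-1,0,0,0,1],[0,0,0,0,0,0,1]]'>o.txt && $G &&
python3 -m inch '[[0.4,0,-1,0,0,0,1],[0,0,0,0,0,0,1]]'>o.txt && $G
python3 -c "
from h import *
rep([-.25]*2)"
```

```text
t26.17 th 22.86 tan -3.7 rad 1.9 y -0.6
t26.33 th 22.78 tan -3.3 rad 2.1 y -0.1
t26.50 th 22.61 tan -3.7 rad 3.0 y 1.2
t26.67 th 22.39 tan -2.8 rad 2.5 y 1.0
t26.83 th 22.15 tan -3.3 rad 2.5 y 3.2
t27.00 th 21.93 tan -2.5 rad 2.9 y 3.3
t27.17 th 21.70 tan -0.2 rad 3.0 y 4.5
t27.33 th 21.49 tan 1.5 rad 3.3 y 4.5
t27.33 th 21.49 r 270.4 y 3.8 F tan 1.5 rad 3.3 y 4.5 z 2.6 open 0.0090 grip 60
-0.25 [ 0.4  0.  -1.1]
-0.25 [ 0.4  0.  -1.1]
radial unit [0.93 0.09 0.37]
```

The load transferred at 21.6°, the second notch. I'll release and withdraw straight up.

```bash

python3 -m inch '[[0.3,0.4,0.2,0,0,0,0.8],[0,0,0,0,0,0,0.7],[0,0,0,0,0,0,0.6],[0,0,0,0,0,0,0.5],[0,0,0,0,0,0,0.4]]' 20 | tail -3
python3 -m inch '[[0,0,0,0,0,0,0.3],[0,0,0,0,0,0,0.3],[0,0,0,0,0,0,0.3]]' | tail -3
python3 - <<'E'
from h import *
rep()
cv2.imwrite("pics/w6.png",imaging.get_image("wrist"))
E
```

```text
wrist_force: [-0.4, -0.5, 0.1]
opening: 0.0257
gripper_force: 0.0
wrist_force: [0.0, 0.6, -0.6]
opening: 0.0294
gripper_force: 0.0
t28.00 th 21.51 r 270.7 y 3.9 F tan -0.6 rad -0.2 y 0.6 z -0.6 open 0.0294 grip 0
radial unit [0.93 0.09 0.37]
```

View pics/w6.png

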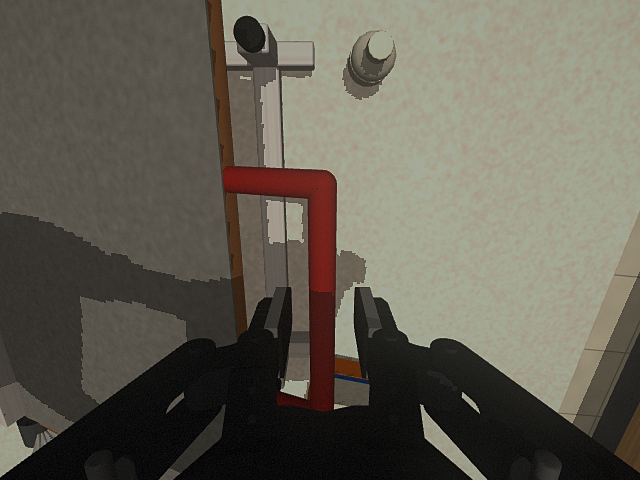

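The bar (column ~322) stands free between the open pads (290 and 357), and the forces are zero. I'll go straight up.

```bash

python3 -m inch '[[0,0,6,0,0,0,0.3],[0,0,12,0,0,0,0.3],[0,0,25,0,0,0,0.3],[0,0,35,0,0,0,0.3],[0,0,35,0,0,0,0.3]]' | tail -3
python3 -m inch '[[0,0,30,0,0,0,0.3],[0,25,20,0,0,0,0.3],[0,30,0,0,0,0,0.3],[0,0,0,0,0,0,0.3],[0,0,0,0,0,0,0.3]]' | tail -3
python3 - <<'E'
from h import *
o,M,g=state(); print(o["clock"],o["tcp_pos"],o["wrist_force"])
for c in ("scene","top"):
    im=imaging.get_image(c); cv2.imwrite(f"pics/{c}7.png",im)
    print(c,[(t,np.round(d["centre"],4),round(d["p"],2)) for t in ("handle","slide_tray","dropper","carton") for d in models.place_of(c,t)[:1]])
im=cv2.imread("pics/scene7.png"); cv2.imwrite("pics/s7.png",cv2.resize(im[130:310,90:340],None,fx=3.1,fy=3.1,interpolation=cv2.INTER_CUBIC))
E
```

```text
wrist_force: [1.1, -0.1, 0.2]
opening: 0.0299
gripper_force: 0.0
wrist_force: [0.3, -0.0, -1.1]
opening: 0.0299
gripper_force: 0.0
28.8833 [ 0.63481358 -0.00864299  0.34345039] [ 0.31342934 -0.01660388 -1.08129509]
scene [('handle', array([ 0.6352, -0.0694,  0.1886]), 0.88), ('slide_tray', array([3.953e-01, 2.352e-01, 2.000e-04]), 0.56), ('dropper', array([ 0.6556,  0.0703, -0.0027]), 0.88), ('carton', array([ 0.6725, -0.2571, -0.004 ]), 0.74)]
top [('handle', array([ 0.6626,  0.0762, -0.0009]), 0.39), ('slide_tray', array([ 0.3887,  0.2316, -0.0015]), 0.7), ('dropper', array([0.6624, 0.0718, 0.0011]), 0.67), ('carton', array([ 0.6724, -0.2533,  0.0009]), 0.48)]
```

View pics/s7.png

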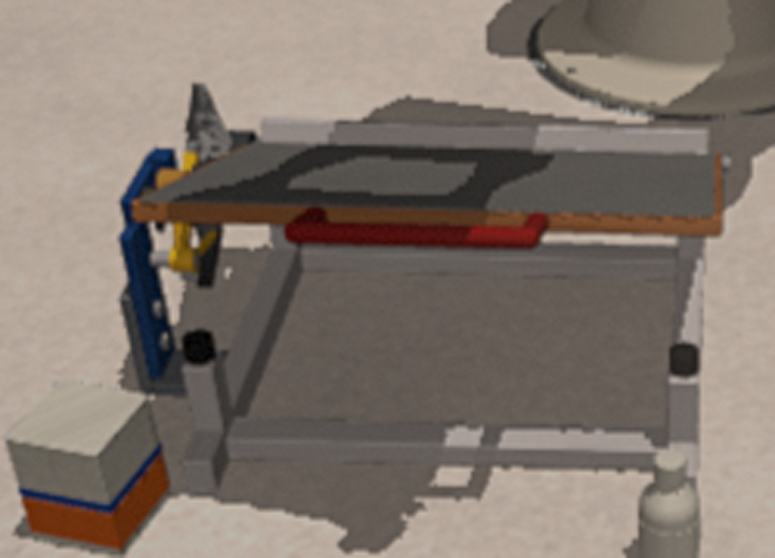

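The board stands propped with nothing touching it. The handle bar is at (415,232) and 0.1886 m high, which gives 21.4° and matches the second notch. The carton, bottle and tray have not moved.

```bash
python3 -c "
from bench import env
print(env.sign_off())"
```

```text
the job is handed in; nothing more can be done
None
```

The job is handed in: the board is propped in its second notch at about 21.4° with its weight on the pawl and the arm clear of it. The tray, bottle and carton have not moved, and it took about 29 s of the 72 s allowed.

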